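Load the curing wheel

ROBOT

A 6-joint arm with a two-finger parallel gripper is mounted at the origin on the work surface. World frame = base frame: x ahead of the robot, y to its left, z up, the work surface at z = 0. Lengths are in m, angles in rad, forces in N, time in s.
With the tool pointing down it reaches from about 0.325 to 0.9 m from the base axis. Payload 3.5 kg.
Tool frame: the origin (TCP) lies on the centre line of the jaws, within the pads' length; the fingertips stand 14 mm ahead of it and the grasp point (between the pads) lies 5 mm behind it; z points along the fingers, y is the line along which they close (so a half turn about z gives the same grasp; the last joint's range is limited). The gripper opens to 85 mm and grips with 20 to 120 N. Pads are 22 mm wide; open, the fingers measure 114 mm over their backs; the gripper's body (76 mm by 85 mm) begins 54 mm behind the grasp point. The pads swing forward as they close: fully open they stand 13 mm farther back than shut.
Start: joints at [1.023, 0.276, -0.026, 1.268, 0, 1.467], TCP at [0.269, 0.564, 0.245] pointing down, gripper open.
Joint ranges: [-3.12, 3.12], [-0.85, 1.88], [-1.08, 1.24], [-1.95, 2.15], [-1.57, 1.53], [-3.14, 3.14]. Speed limits (rad/s): [2.57, 2.57, 3.14, 3.14, 3.14, 3.14].

INTERFACE

Orientations are given as a 3x3 rotation matrix whose columns are the frame's x, y, z axes.
In Python, from cell import env, eoat, viewer, order, sensors gives the robot as it stands. Calls block until the motion is done:
- env.move_ptp(position, orientation): joint-space move of the TCP to a pose.
- env.line_to(position, rate=0.15, attitude=None, f_stop=None): straight line of the TCP; attitude=None keeps the orientation; rate is the mean speed in m/s. With f_stop (N) it stops when the force on the tool has changed by that much, and returns True; else False.
- env.movej(angles): joint-space move.
- eoat.grip(opening, force=None): finger opening in m; force is the grip in N (None keeps the last); returns when the fingers have stopped.
- env.dwell(seconds).
- env.ik(position, orientation): joint angles nearest the present ones, or None.
- viewer.get_image(name): name is "side" or "top"; returns (picture, depth): 384x512x3 uint8, red, green, blue; 384x512 float32, m along the optical axis (not along the pixel's ray), 0 where there is no reading.
- viewer.calibration(name): a dict with "mtx" (3x3 intrinsics, pixels), "distortion" ([k1, k2, p1, p2, k3] as OpenCV has them; the pictures are not rectified), "R" (3x3) and "t" (3): a world point X has camera coordinates R X + t. Camera axes: x right, y down, z forward; pixel columns grow to the right and rows downward; lengths in m; the calibration is good to about 2 mm. A picture is of the moment at which its call begins. calibration takes no time and is no camera call.
A pose or a line that the arm cannot do raises env.MotionError and nothing moves.
- order.job_done(): hands the job in; it is judged then, once.
Readings, each from a call of its own:
- sensors.read_time_s(): time.
- sensors.read_joint_pos(): joint angles.
- sensors.read_qvel(): joint speeds.
- sensors.read_effort(): joint torques, N m.
- sensors.read_tcp_pos(): TCP position.
- sensors.read_ee_rot(): TCP orientation.
- sensors.read_ft_force(): force on the tool from outside, world axes, zero at the start.
- sensors.read_moment(): the same for the moment, N m.
- sensors.read_width(): finger opening in m.
- sensors.read_grip_force(): force on a finger pad.
Only numpy, scipy, OpenCV 4.12 (cv2) and the standard library are available. Lean on these libraries where they do the work, as an engineer would, in place of code of your own. Each camera call takes 0.05 s, during which the arm holds its last target. There are 200 camera calls.

TASK

Load the touch-dry black lacquered caddies into the curing wheel. First pull up the wheel's sprung index pin and turn its handle a quarter turn so that it stays parked in its holding notch; then stand a caddy upright in the pocket at the gap in the dust cover and turn the wheel by its knob one click clockwise (seen from above), and go on like that, one caddy to each successive pocket and one click after every caddy, the last included, until none is left on the bench and an empty pocket stands at the gap. Finally turn the pin's handle back so that the pin snaps fully home and locks the wheel; leave the other things on the bench alone.

Things in the scene. Friction and masses are not known exactly. Their poses are not given: they have to be found in the camera images.
- curing_wheel: Fixed stand: grey base 270 x 270 x 30 mm carrying a wheel under a flat clear dust cover (100 to 104 mm above the bench, on thin posts). Origin: on the wheel's axis, at bench height. Its own -x side is the front: there the cover has a gap reaching 82 mm to either side of the middle, from the knob out to the front. The pin's bracket is on its +y side. It may stand turned about the vertical.
- gap (a point): The loading place: the point on the pocket floor under the middle of the gap in the dust cover, 85 mm in front of the wheel's axis, 42 mm above the bench. Fixed to the stand. The pocket here is the only one a caddy can be lowered into.
- next_station (a point): Fixed point on the stand, 42 mm above the bench, 85 mm from the axis: where the pocket that stood at the gap comes to rest after one click clockwise.
- wheel (a joint): Turn of the wheel about its upright axis, rad, positive clockwise seen from above, 0 at the start. Five pockets; it clicks to rest every fifth of a turn (1.257 rad): a catch (at most 0.1 N m) pulls it to the nearest click once let go. It turns only while the index pin is up.
- knob (a point): The wheel's knob, on the wheel's axis above the cover: round, fluted wood, 44 mm across and 32 mm tall (114 to 146 mm above the bench); this point is on its axis at 132 mm. It is fast to the wheel: grip and turn it to turn the wheel.
- pocket0 (a point): Middle of the floor of the pocket that is at the gap at the start; moves with the wheel, 85 mm from its axis. All five pockets are alike: square, 58 mm inside, with a fence 8 mm high, floor 42 mm above the bench.
- pocket1 (a point): The same for the pocket that comes to the gap after one click clockwise.
- pocket2 (a point): The same for the pocket that comes to the gap after two clicks clockwise.
- pocket3 (a point): The same for the pocket that comes to the gap after three clicks clockwise.
- index_pin (a joint): Lift of the sprung index pin, m. 0: fully home, locking the wheel. A spring (4 N at home, 8 N lifted) snaps it down; top stop at 0.024. The handle turns only while lifted past 0.017. A quarter turn from home it rests in its holding notch at 0.014, out of which it must again be lifted past 0.017; it falls home only with the handle within about 0.1 rad of home.
- index_handle (a joint): Turn of the pin's T-handle about the vertical, rad, positive counter-clockwise seen from above; 0 is home (handle bar along the stand's own x axis), about +1.57 or -1.57 (either way serves) is over the holding notch.
- handle (a point): Middle of the pin's black T-handle: a bar 42 mm long (along the stand's x when home), 12 mm thick and 22 mm tall, upright pin under it. This point moves with the pin: 131 mm above the bench when home, on the stand's +y side 138 mm from the wheel's axis; the bar reaches 10 mm above and 12 mm below it. The steel collar below it is 100 mm high.
- caddy1: A small round black-lacquered lidded caddy, 48 mm across, 50 mm tall with straight sides, about 120 g, standing on the bench. Origin: centre of its underside; z up its axis. Three or four are present.
- caddy2: A small round black-lacquered lidded caddy, 48 mm across, 50 mm tall with straight sides, about 120 g, standing on the bench. Origin: centre of its underside; z up its axis. Three or four are present.
- caddy3: A small round black-lacquered lidded caddy, 48 mm across, 50 mm tall with straight sides, about 120 g, standing on the bench. Origin: centre of its underside; z up its axis. Three or four are present.
- caddy4: A small round black-lacquered lidded caddy, 48 mm across, 50 mm tall with straight sides, about 120 g, standing on the bench. Origin: centre of its underside; z up its axis. Three or four are present.
- amber_bottle: Bystander: a amber glass bottle, 60 mm wide, 140 mm tall. Leave it alone. Origin: centre of its underside.
- white_cup: Bystander: a white porcelain cup, 72 mm wide, 50 mm tall. Leave it alone. Origin: centre of its underside.
- glass_weight: Bystander: a domed clear glass weight, 72 mm wide, 28 mm tall. Leave it alone. Origin: centre of its underside.
- lacquer_brush: Bystander: a brush 200 mm long, lying. Leave it alone. Origin: middle of its length at bench height.
- bamboo_tube: Bystander: an upright bamboo tube, 29 mm wide, 60 mm tall. Leave it alone. Origin: centre of its underside.
- pigment_jar: Bystander: a glass jar with metal cap, 56 mm wide, 60 mm tall. Leave it alone. Origin: centre of its underside.
There are look-alikes about, which are no part of the job. What is shaped like the caddy3 but brown or green is not meant.

How it is judged:
On the way, in this order (a step that is already met when the one before it is completed fails the run):
1. the index pin is parked up in its holding notch and let go (value of joint index_pin between 0.011 and 0.0165 m and (value of joint index_handle above 1.35 rad or value of joint index_handle below -1.35 rad) and distance between the grasp point and handle above 0.04 m), for 0.3 s.
2. with the wheel still at its first click, a caddy stands in the pocket at the gap, let go (value of joint wheel between -0.08 and 0.08 rad and ((distance between caddy1 and pocket0 below 0.012 m and angle between caddy1's own z axis and vertical below 0.12 rad and contact force between the fingers and caddy1 below 0.1 N) or (distance between caddy2 and pocket0 below 0.012 m and angle between caddy2's own z axis and vertical below 0.12 rad and contact force between the fingers and caddy2 below 0.1 N) or (distance between caddy3 and pocket0 below 0.012 m and angle between caddy3's own z axis and vertical below 0.12 rad and contact force between the fingers and caddy3 below 0.1 N) or (distance between caddy4 and pocket0 below 0.012 m and angle between caddy4's own z axis and vertical below 0.12 rad and contact force between the fingers and caddy4 below 0.1 N))), for 0.3 s.
3. the wheel is turned one click clockwise (value of joint wheel between 1.17664 and 1.33664 rad), for 0.3 s.
4. a caddy stands in the second pocket, now at the gap, let go (all of step 3 and ((distance between caddy1 and pocket1 below 0.012 m and angle between caddy1's own z axis and vertical below 0.12 rad and contact force between the fingers and caddy1 below 0.1 N) or (distance between caddy2 and pocket1 below 0.012 m and angle between caddy2's own z axis and vertical below 0.12 rad and contact force between the fingers and caddy2 below 0.1 N) or (distance between caddy3 and pocket1 below 0.012 m and angle between caddy3's own z axis and vertical below 0.12 rad and contact force between the fingers and caddy3 below 0.1 N) or (distance between caddy4 and pocket1 below 0.012 m and angle between caddy4's own z axis and vertical below 0.12 rad and contact force between the fingers and caddy4 below 0.1 N))), for 0.3 s.
5. the wheel is turned a second click clockwise (value of joint wheel between 2.43327 and 2.59327 rad), for 0.3 s.
6. a caddy stands in the third pocket, now at the gap, let go (all of step 5 and ((distance between caddy1 and pocket2 below 0.012 m and angle between caddy1's own z axis and vertical below 0.12 rad and contact force between the fingers and caddy1 below 0.1 N) or (distance between caddy2 and pocket2 below 0.012 m and angle between caddy2's own z axis and vertical below 0.12 rad and contact force between the fingers and caddy2 below 0.1 N) or (distance between caddy3 and pocket2 below 0.012 m and angle between caddy3's own z axis and vertical below 0.12 rad and contact force between the fingers and caddy3 below 0.1 N) or (distance between caddy4 and pocket2 below 0.012 m and angle between caddy4's own z axis and vertical below 0.12 rad and contact force between the fingers and caddy4 below 0.1 N))), for 0.3 s.
7. the wheel is turned a third click clockwise (value of joint wheel between 3.68991 and 3.84991 rad), for 0.3 s.
At the end, for the whole second after the job is handed in: Each caddy upright (0.12 rad) and let go within 12 mm of the middle of its own one of the first successive pockets, none within 60 mm of the gap, one within 20 mm of the next station, all at rest; pin lifted under 3 mm, its handle within 0.25 rad of home (((distance between caddy1 and pocket0 below 0.012 m and angle between caddy1's own z axis and vertical below 0.12 rad and contact force between the fingers and caddy1 below 0.1 N) or (distance between caddy1 and pocket1 below 0.012 m and angle between caddy1's own z axis and vertical below 0.12 rad and contact force between the fingers and caddy1 below 0.1 N) or (distance between caddy1 and pocket2 below 0.012 m and angle between caddy1's own z axis and vertical below 0.12 rad and contact force between the fingers and caddy1 below 0.1 N) or (distance between caddy1 and pocket3 below 0.012 m and angle between caddy1's own z axis and vertical below 0.12 rad and contact force between the fingers and caddy1 below 0.1 N)) and ((distance between caddy2 and pocket0 below 0.012 m and angle between caddy2's own z axis and vertical below 0.12 rad and contact force between the fingers and caddy2 below 0.1 N) or (distance between caddy2 and pocket1 below 0.012 m and angle between caddy2's own z axis and vertical below 0.12 rad and contact force between the fingers and caddy2 below 0.1 N) or (distance between caddy2 and pocket2 below 0.012 m and angle between caddy2's own z axis and vertical below 0.12 rad and contact force between the fingers and caddy2 below 0.1 N) or (distance between caddy2 and pocket3 below 0.012 m and angle between caddy2's own z axis and vertical below 0.12 rad and contact force between the fingers and caddy2 below 0.1 N)) and ((distance between caddy3 and pocket0 below 0.012 m and angle between caddy3's own z axis and vertical below 0.12 rad and contact force between the fingers and caddy3 below 0.1 N) or (distance between caddy3 and pocket1 below 0.012 m and angle between caddy3's own z axis and vertical below 0.12 rad and contact force between the fingers and caddy3 below 0.1 N) or (distance between caddy3 and pocket2 below 0.012 m and angle between caddy3's own z axis and vertical below 0.12 rad and contact force between the fingers and caddy3 below 0.1 N) or (distance between caddy3 and pocket3 below 0.012 m and angle between caddy3's own z axis and vertical below 0.12 rad and contact force between the fingers and caddy3 below 0.1 N)) and ((distance between caddy4 and pocket0 below 0.012 m and angle between caddy4's own z axis and vertical below 0.12 rad and contact force between the fingers and caddy4 below 0.1 N) or (distance between caddy4 and pocket1 below 0.012 m and angle between caddy4's own z axis and vertical below 0.12 rad and contact force between the fingers and caddy4 below 0.1 N) or (distance between caddy4 and pocket2 below 0.012 m and angle between caddy4's own z axis and vertical below 0.12 rad and contact force between the fingers and caddy4 below 0.1 N) or (distance between caddy4 and pocket3 below 0.012 m and angle between caddy4's own z axis and vertical below 0.12 rad and contact force between the fingers and caddy4 below 0.1 N)) and ((distance between caddy1 and pocket0 below 0.012 m and angle between caddy1's own z axis and vertical below 0.12 rad and contact force between the fingers and caddy1 below 0.1 N) or (distance between caddy2 and pocket0 below 0.012 m and angle between caddy2's own z axis and vertical below 0.12 rad and contact force between the fingers and caddy2 below 0.1 N) or (distance between caddy3 and pocket0 below 0.012 m and angle between caddy3's own z axis and vertical below 0.12 rad and contact force between the fingers and caddy3 below 0.1 N) or (distance between caddy4 and pocket0 below 0.012 m and angle between caddy4's own z axis and vertical below 0.12 rad and contact force between the fingers and caddy4 below 0.1 N)) and ((distance between caddy1 and pocket1 below 0.012 m and angle between caddy1's own z axis and vertical below 0.12 rad and contact force between the fingers and caddy1 below 0.1 N) or (distance between caddy2 and pocket1 below 0.012 m and angle between caddy2's own z axis and vertical below 0.12 rad and contact force between the fingers and caddy2 below 0.1 N) or (distance between caddy3 and pocket1 below 0.012 m and angle between caddy3's own z axis and vertical below 0.12 rad and contact force between the fingers and caddy3 below 0.1 N) or (distance between caddy4 and pocket1 below 0.012 m and angle between caddy4's own z axis and vertical below 0.12 rad and contact force between the fingers and caddy4 below 0.1 N)) and ((distance between caddy1 and pocket2 below 0.012 m and angle between caddy1's own z axis and vertical below 0.12 rad and contact force between the fingers and caddy1 below 0.1 N) or (distance between caddy2 and pocket2 below 0.012 m and angle between caddy2's own z axis and vertical below 0.12 rad and contact force between the fingers and caddy2 below 0.1 N) or (distance between caddy3 and pocket2 below 0.012 m and angle between caddy3's own z axis and vertical below 0.12 rad and contact force between the fingers and caddy3 below 0.1 N) or (distance between caddy4 and pocket2 below 0.012 m and angle between caddy4's own z axis and vertical below 0.12 rad and contact force between the fingers and caddy4 below 0.1 N)) and horizontal distance between each of caddy1, caddy2, caddy3, caddy4 and gap above 0.06 m and horizontal distance between any of caddy1, caddy2, caddy3, caddy4 and next_station below 0.02 m and linear speed of each of caddy1, caddy2, caddy3, caddy4 below 0.03 m/s and value of joint index_pin below 0.003 m and value of joint index_handle between -0.25 and 0.25 rad and velocity of joint wheel between -0.05 and 0.05 rad/s); the robot touches nothing.
It fails at once if a bystander is knocked over or shoved more than 60 mm (distance of any of amber_bottle, white_cup, glass_weight, lacquer_brush, bamboo_tube, pigment_jar from where it was at the start of the episode above 0.06 m or angle between any of amber_bottle, white_cup, bamboo_tube, pigment_jar's own z axis and vertical above 0.6 rad).
Of caddy1, caddy2, caddy3, caddy4 only 3 to 4 are there at a start; the rules pass over those that are not, and their reading is None.
At some moment in a run one of caddy1, caddy2, caddy3, caddy4 may be knocked a few centimetres aside while the robot is not near it.
It also fails if it takes over 210 s, if anything falls off the work surface, if the arm or the gripper's body presses on something with over 40 N, if the wrist force passes 120 N, or if a joint passes its speed limit or range.

## Working session

There is one attempt and no reset: what is moved stays moved. The work goes in short steps, each a Python script; the robot and the scene stay as the last script left them, time stands still between calls to the robot, and variables do not carry over. Pictures are saved under pics/ and viewed, at most 14 in all, crops included, and the job is handed in when it is done.

```bash
mkdir -p pics
cat > h.py <<'E'
import numpy as np, cv2
from cell import env, eoat, viewer, order, sensors
def shot(n,f=None):
    im,d=viewer.get_image(n)
    if f: cv2.imwrite('pics/'+f,im[:,:,::-1])
    return im,d
def world(n,u,v,d):
    c=viewer.calibration(n)
    p=cv2.undistortPoints(np.array([[[u,v]]],float),np.array(c['mtx']),np.array(c['distortion']))[0,0]
    return np.array(c['R']).T@(np.array([p[0],p[1],1])*d-np.array(c['t']))
def plane(n,u,v,z):
    a=world(n,u,v,0);b=world(n,u,v,1)
    return a+(b-a)*(z-a[2])/(b[2]-a[2])
def proj(n,X):
    c=viewer.calibration(n)
    return cv2.projectPoints(np.array(X,float).reshape(-1,3),cv2.Rodrigues(np.array(c['R']))[0],np.array(c['t'],float),np.array(c['mtx']),np.array(c['distortion']))[0][:,0]
E
python3 - <<'E'
from h import *
a,d=shot('top','top0.png');b,_=shot('side','side0.png')
np.savez('s0.npz',a=a,d=d)
for n in('top','side'):
    c=viewer.calibration(n);print(n,-np.array(c['R']).T@np.array(c['t']),np.array(c['R'])[2])
print(sensors.read_ee_rot(),sensors.read_time_s())
E
```

```text
top [ 0.27992477 -0.02248903  1.27619278] [ 2.09178748e-01 -3.18823165e-04 -9.77877369e-01]
side [ 0.19439871 -0.86251845  0.72799729] [ 0.29599618  0.77576706 -0.55728962]
[[-9.02705847e-01  4.30256940e-01 -1.05762879e-03]
 [ 4.30258192e-01  9.02704184e-01 -1.74503146e-03]
 [ 2.03914034e-04 -2.03030355e-03 -9.99997918e-01]] 0.1
```

View pics/top0.png

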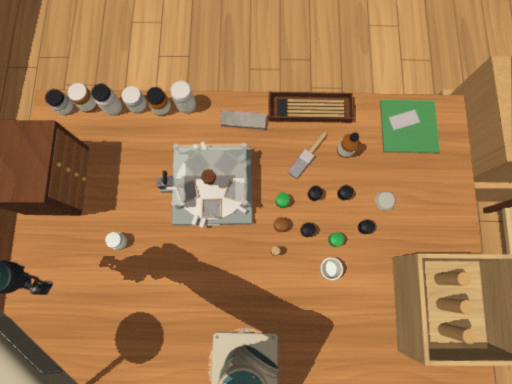

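View pics/side0.png

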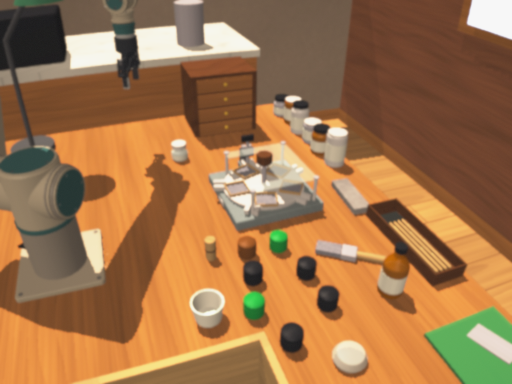

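Candidates in top: black at (316,193), (346,192), (308,230) and (367,227). Look-alikes are green at (283,200) and (337,239), and brown at (282,225). I choose the four black ones. The stand is at (212,185), its knob at (208,177), and the pin handle at about (164,181) on the left. The gap faces the robot, near (212,208).

```bash
cat >> h.py <<'E'
def cloud(n,im,d):
    c=viewer.calibration(n);h,w=d.shape
    uv=np.stack(np.meshgrid(np.arange(w),np.arange(h)),-1).reshape(-1,1,2).astype(float)
    p=cv2.undistortPoints(uv,np.array(c['mtx']),np.array(c['distortion']))[:,0]
    P=np.c_[p,np.ones(len(p))]*d.reshape(-1,1)-np.array(c['t'])
    return (P@np.array(c['R'])).reshape(h,w,3)
def blobs(mask,amin=15):
    n,l,s,_=cv2.connectedComponentsWithStats(mask.astype(np.uint8))
    return [l==i for i in range(1,n) if s[i,4]>=amin]
def caddies():
    im,d=shot('top');P=cloud('top',im,d);out=[]
    m=(im.max(2)<60)&(P[...,2]>.035)&(P[...,2]<.07)&(P[...,0]>.3)&(P[...,0]<.75)&(P[...,1]<-.02)&(P[...,1]>-.7)
    for b in blobs(m):
        v,u=np.nonzero(b);z=np.median(P[b][:,2])
        (cx,cy),r=cv2.minEnclosingCircle(np.c_[u,v].astype(np.float32))
        out.append((b.sum(),u.mean(),v.mean(),r,z,*np.round(P[b].mean(0)[:2],4),*np.round(plane('top',cx,cy,.05)[:2],4)))
    return out
E
python3 - <<'E'
from h import *
np.set_printoptions(precision=4,suppress=True)
for o in caddies(): print(np.array(o))
im,d=shot('top');P=cloud('top',im,d)
m=(P[...,2]>.12)&(P[...,2]<.16)&(P[...,0]>.3)&(P[...,0]<.75)&(P[...,1]<.4)&(P[...,1]>-.1)
for b in blobs(m,6):
    v,u=np.nonzero(b);print('hi',b.sum(),u.mean(),v.mean(),P[b].mean(0),P[b].min(0),P[b].max(0),im[b].mean(0))
im2,d2=shot('side')
c=cv2.resize(im[130:270,140:400],None,fx=3,fy=3,interpolation=cv2.INTER_CUBIC)
cv2.imwrite('pics/c1.png',c[:,:,::-1])
c=cv2.resize(im2[130:230,190:340],None,fx=5,fy=5,interpolation=cv2.INTER_CUBIC)
cv2.imwrite('pics/c2.png',c[:,:,::-1])
E
```

```text
[112.     315.6518 192.4286   6.9643   0.0479   0.5574  -0.2298   0.5531
  -0.2288]
[123.     345.9431 191.7073   6.9643   0.0473   0.5615  -0.3318   0.5614
  -0.3295]
[134.     367.0075 226.0896   7.5167   0.0469   0.4464  -0.3972   0.4478
  -0.3945]
[130.     308.2308 229.3308   6.989    0.0473   0.4331  -0.203    0.4336
  -0.2008]
hi 184 207.8804347826087 176.0054347826087 [0.5832 0.1207 0.1431] [0.5615 0.0989 0.1203] [0.6096 0.1439 0.1507] [113.5054  75.7065  52.9076]
hi 67 164.02985074626866 176.59701492537314 [0.581  0.2587 0.1371] [0.5605 0.2531 0.1251] [0.602  0.2659 0.1463] [72.4179 58.3881 49.8358]
```

View pics/c1.png

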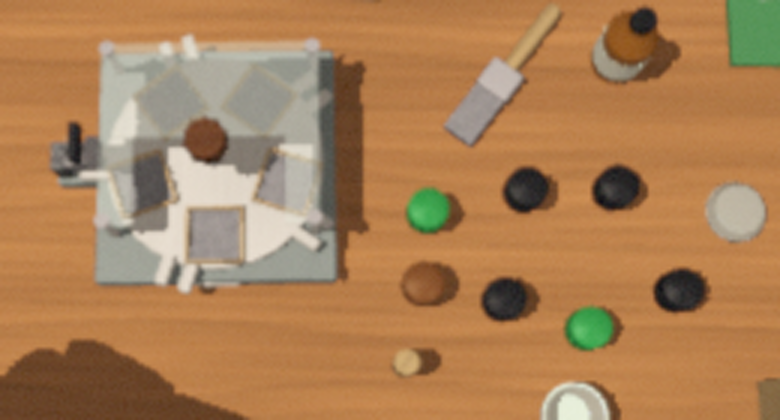

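View pics/c2.png

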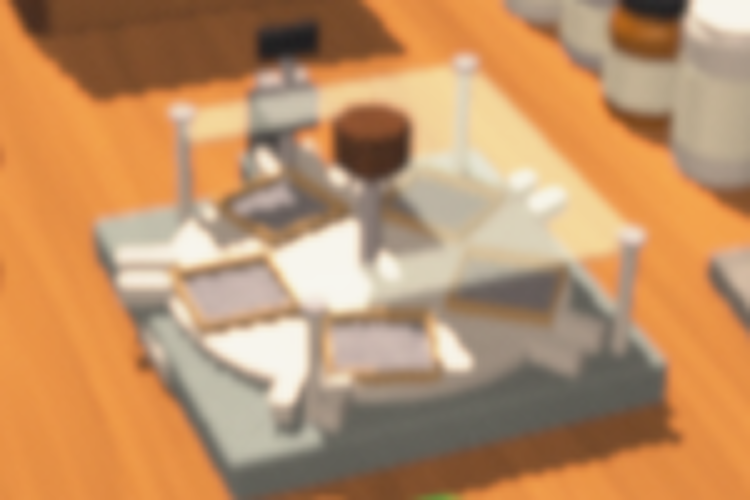

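The crop confirms four black caddies, with the green and brown ones excluded. The stand is nearly square to the world, its handle bar runs along x, and the front pocket is at crop (216,235). Next I refine with both views and park the pin.

```bash
cat >> h.py <<'E'
def topblobs(n,zlo,zhi,x0,x1,y0,y1,amin=15,dark=None):
    im,d=shot(n);P=cloud(n,im,d)
    m=(P[...,2]>zlo)&(P[...,2]<zhi)&(P[...,0]>x0)&(P[...,0]<x1)&(P[...,1]>y0)&(P[...,1]<y1)
    out=[]
    for b in blobs(m,amin):
        Q=P[b]; c=(np.percentile(Q,3,0)+np.percentile(Q,97,0))/2
        out.append(np.r_[Q.mean(0),c[:2],np.ptp(Q[:,0]),np.ptp(Q[:,1]),b.sum(),np.median(im[b],0)])
    return out
def Rz(yaw):  # tool down, tool y axis (closing) at angle yaw in world
    y=np.array([np.cos(yaw),np.sin(yaw),0]);z=np.array([0,0,-1.]);return np.c_[np.cross(y,z),y,z]
E
python3 - <<'E'
from h import *
np.set_printoptions(precision=4,suppress=True,linewidth=150)
for n in('top','side'):
    print(n,'knob/handle')
    for o in topblobs(n,.136,.16,.45,.7,0,.35,6):print(o)
    print('bench')
    for o in topblobs(n,.041,.065,.3,.72,-.6,-.03,20):print(o)
print('pocket',plane('top',212,208.3,.05))
im,d=shot('top')
P=cloud('top',im,d);print(P[206:211,210:215,2].mean(),P[206:211,210:215].mean((0,1)))
R=Rz(np.pi/2)
for yaw in np.deg2rad([-90,0,90,180]):
    q=env.ik([.581,.2587,.131],Rz(yaw));q2=env.ik([.583,.121,.135],Rz(yaw));print(yaw,q,q2)
E
```

```text
top knob/handle
[  0.5844   0.1216   0.1446   0.5852   0.1219   0.0484   0.0432 166.     115.      70.      44.    ]
[ 0.5831  0.26    0.1395  0.5828  0.26    0.0398  0.0123 46.     65.5    58.     51.5   ]
bench
[  0.703   -0.3325   0.0529   0.7067  -0.3359   0.0243   0.0506  39.     155.     148.     127.    ]
[  0.5601  -0.2288   0.0475   0.5608  -0.2293   0.0451   0.0437 139.      45.      43.      42.    ]
[  0.5644  -0.3311   0.0475   0.5644  -0.3307   0.0422   0.0445 142.      46.      43.      41.    ]
[  0.5348  -0.1177   0.0468   0.5354  -0.1174   0.0457   0.0437 146.      66.     160.5     78.    ]
[  0.4518  -0.1124   0.0475   0.4521  -0.1129   0.0429   0.0434 151.     142.      87.      48.    ]
[  0.4476  -0.3984   0.0474   0.4477  -0.3989   0.0438   0.0445 153.      46.      42.      41.    ]
[  0.4359  -0.2028   0.0472   0.4361  -0.2027   0.0434   0.0462 152.      46.      43.      42.    ]
[  0.4044  -0.295    0.047    0.4046  -0.2955   0.0428   0.0435 153.      65.     161.      78.    ]
[  0.3631  -0.0931   0.059    0.3634  -0.0933   0.0256   0.0258  61.     198.  
[... 1281 characters left out ...]
1  -0.2992   0.0457   0.0455 289.      58.     198.      76.    ]
[  0.4461  -0.4025   0.0464   0.4465  -0.401    0.0442   0.0463 346.      61.      56.      53.    ]
pocket [0.498  0.1146 0.05  ]
0.04159771610937365 [0.5005 0.1155 0.0416]
-1.5707963267948966 [ 0.3173  0.3727 -0.1447  1.0534  0.     -2.8243] [ 0.0961  0.3029 -0.2346  1.0333  0.     -3.0455]
0.0 [ 0.3173  0.3727 -0.1447  1.0534  0.      1.8881] [ 0.0961  0.3029 -0.2346  1.0333  0.      1.6669]
1.5707963267948966 [ 0.3173  0.3727 -0.1447  1.0534  0.      0.3173] [ 0.0961  0.3029 -0.2346  1.0333  0.      0.0961]
3.141592653589793 [ 0.3173  0.3727 -0.1447  1.0534  0.     -1.2535] [ 0.0961  0.3029 -0.2346  1.0333  0.     -1.4747]
```

```bash
cat >> h.py <<'E'
YAW=.018
def goto(p,yaw,z=None):
    env.move_ptp([p[0],p[1],p[2] if z is None else z],Rz(yaw))
def spin(a,n=6):  # +a = clockwise seen from above
    q=np.array(sensors.read_joint_pos())
    for i in range(1,n+1):
        t=q.copy();t[5]+=a*i/n;env.movej(t)
def st(*a): print(*a,np.round(sensors.read_time_s(),1),'tcp',np.round(sensors.read_tcp_pos(),4),'w',round(float(sensors.read_width()),4),'F',np.round(sensors.read_ft_force(),1),'g',np.round(sensors.read_grip_force(),1))
E
python3 - <<'E'
from h import *
H=[.581,.258]
eoat.grip(.045,60)
goto(H,np.pi/2+YAW,.20);st('above')
env.line_to([*H,.129],rate=.1,f_stop=10);st('down')
eoat.grip(0.0,80);st('grip')
env.line_to([*H,.1495],rate=.05);st('lift')
spin(np.pi/2,4);st('spun')
env.line_to([*H,.1435],rate=.05);st('low')
eoat.grip(.045);st('open')
env.line_to([*H,.24],rate=.15);env.dwell(.4)
for n in('top','side'):
  for o in topblobs(n,.137,.165,.45,.7,.2,.33,6):print(n,np.round(o,4))
im,d=shot('side');cv2.imwrite('pics/p1.png',cv2.resize(im[120:220,190:340],None,fx=5,fy=5)[:,:,::-1])
E
```

```text
above 2.6 tcp [0.5806 0.2588 0.2002] w 0.0449 F [0.8 1.1 0.1] g 0.0
down 3.4 tcp [0.5815 0.2583 0.1296] w 0.0451 F [0.1 0.6 0.6] g 0.0
grip 3.8 tcp [0.5817 0.2594 0.1303] w 0.0103 F [-0.4  4.7  3.7] g 79.7
lift 4.4 tcp [0.5816 0.2593 0.148 ] w 0.0106 F [ 4.5  6.5 -8.5] g 78.0
spun 6.3 tcp [0.5811 0.2592 0.1476] w 0.0107 F [ 2.   3.5 -7.7] g 78.1
low 6.5 tcp [0.5811 0.2591 0.1443] w 0.0106 F [ 0.8  5.5 -4.1] g 78.7
open 7.0 tcp [0.5812 0.2576 0.144 ] w 0.0451 F [ 0.3 -0.1 -0.9] g 0.0
top [5.799e-01 2.537e-01 1.503e-01 5.804e-01 2.540e-01 1.060e-02 3.060e-02
 5.000e+01 6.050e+01 5.450e+01 4.950e+01]
side [5.776e-01 2.526e-01 1.478e-01 5.789e-01 2.560e-01 1.170e-02 4.450e-02
 5.000e+01 5.700e+01 4.500e+01 3.900e+01]
```

View pics/p1.png

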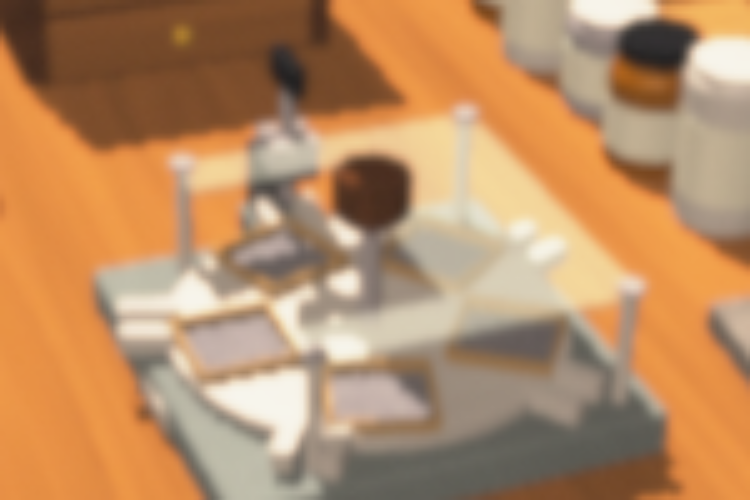

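The pin is up: its handle, at crop (290,70), now lies across and raised. Next I refine the gap pocket from its dark floor patch in both views, and re-measure the caddies.

Run:
```python
from h import *
np.set_printoptions(precision=4,suppress=True,linewidth=150)
for n in('top','side'):
    im,d=shot(n);g=im.astype(int)
    hsv=cv2.cvtColor(im,cv2.COLOR_RGB2HSV)
    u0,v0=proj(n,[.499,.118,.042])[0];print(n,u0,v0,im[int(v0),int(u0)])
    s=max(abs(proj(n,[.499,.150,.042])[0]-[u0,v0]).max(),8)+8
    # fence: saturated brown pixels near pocket
    m=(hsv[...,1]>75); yy,xx=np.mgrid[:384,:512]
    m&=(abs(xx-u0)<s)&(abs(yy-v0)<s)
    floor=(~m)&(im.max(2)<185)&(abs(xx-u0)<s)&(abs(yy-v0)<s)
    b=max([b for b in blobs(floor,5) if b[int(v0),int(u0)]] or blobs(floor,5),key=lambda b:b.sum())
    v,u=np.nonzero(b);r=cv2.minAreaRect(np.c_[u,v].astype(np.float32))
    print(r,b.sum(),'->',plane(n,*r[0],.042),'mean',plane(n,u.mean(),v.mean(),.042))
    cx=np.array([plane(n,*p,.042) for p in cv2.boxPoints(r)]);print(cx[:,:2])
```

```text
top 211.2284699697115 208.4067373308149 [153 145 141]
((211.5, 212.5), (27.0, 33.0), 90.0) 536 -> [0.4852 0.1166 0.042 ] mean [0.4834 0.1145 0.042 ]
[[0.5301 0.1735]
 [0.5317 0.0631]
 [0.441  0.0606]
 [0.4394 0.1693]]
side 236.50529555190556 189.04473800043255 [198 180 172]
((227.22837829589844, 200.49346923828125), (26.21286392211914, 12.359223365783691), 43.36342239379883) 120 -> [0.4564 0.071  0.042 ] mean [0.4575 0.0778 0.042 ]
[[0.4255 0.1052]
 [0.4615 0.1423]
 [0.4865 0.0378]
 [0.4518 0.0059]]
```

```bash
cat >> h.py <<'E'
AX=np.array([.584,.1205]);GAP=AX-.085*np.array([np.cos(YAW),np.sin(YAW)])
def find(zr=(.041,.065),roi=(.3,.72,-.65,-.03)):
    L={n:[o for o in topblobs(n,*zr,*roi,40) if o[8:].max()<90 and .035<o[5]<.06 and .035<o[6]<.06] for n in('top','side')}
    out=[]
    for a in L['top']:
        s=[b for b in L['side'] if np.hypot(*(a[3:5]-b[3:5]))<.012]
        out.append((a[3:5]+s[0][3:5])/2 if s else a[3:5]-[.001,.002])
    return out
def pick(c):
    goto(c,np.pi/2,.16);eoat.grip(.072,60)
    if env.line_to([*c,.036],rate=.12,f_stop=12): st('HIT')
    eoat.grip(.02,40);st('gripped')
    env.line_to([*c,.20],rate=.2)
def place():
    goto(GAP,np.pi/2+YAW,.20);st('carry')
    env.line_to([*GAP,.10],rate=.15)
    h=env.line_to([*GAP,.077],rate=.04,f_stop=6);st('placed',h)
    eoat.grip(.064);env.line_to([*GAP,.22],rate=.2)
def turn(a=2*np.pi/5):
    goto(AX,np.pi/2+.65,.20);eoat.grip(.07)
    if env.line_to([*AX,.134],rate=.12,f_stop=12): st('HIT')
    eoat.grip(.02,60);st('knob');spin(a,3);st('turned')
    eoat.grip(.07);env.line_to([*AX,.22],rate=.2)
E
python3 - <<'E'
from h import *
L=find();print(np.round(L,4))
c=min(L,key=lambda c:np.hypot(c[0]-.435,c[1]+.204))
pick(c);place()
goto([.45,.3],np.pi/2,.3)
a,_=shot('top');b,_=shot('side')
o=np.vstack([cv2.resize(a[160:235,160:260],None,fx=4,fy=4),cv2.resize(b[150:225,190:290],None,fx=4,fy=4)])
cv2.imwrite('pics/pl1.png',o[:,:,::-1]);st()
for n in('top','side'):
  for o in topblobs(n,.083,.1,.44,.55,.07,.17,20):print(n,np.round(o,4))
print(GAP)
E
```

```text
[[ 0.5602 -0.2309]
 [ 0.5631 -0.3332]
 [ 0.5346 -0.1193]
 [ 0.4509 -0.1151]
 [ 0.4473 -0.3997]
 [ 0.4354 -0.2043]]
gripped 12.5 tcp [ 0.4362 -0.2047  0.037 ] w 0.0466 F [-0.8  0.4  5.5] g 41.2
carry 14.7 tcp [0.4989 0.1182 0.1996] w 0.0466 F [ 0.1  0.5 -1.4] g 41.3
placed True 16.1 tcp [0.4988 0.119  0.079 ] w 0.0471 F [-1.5 -0.4  5.5] g 41.6
18.2 tcp [0.4498 0.2985 0.2984] w 0.0638 F [-0.4 -0.3  0.6] g 0.0
top [4.981e-01 1.190e-01 8.910e-02 4.986e-01 1.199e-01 4.620e-02 4.270e-02
 1.550e+02 2.500e+01 2.400e+01 2.500e+01]
side [4.954e-01 1.130e-01 8.910e-02 4.956e-01 1.157e-01 4.510e-02 4.610e-02
 1.220e+02 3.700e+01 3.550e+01 3.600e+01]
[0.49901377 0.11897008]
```

View pics/pl1.png

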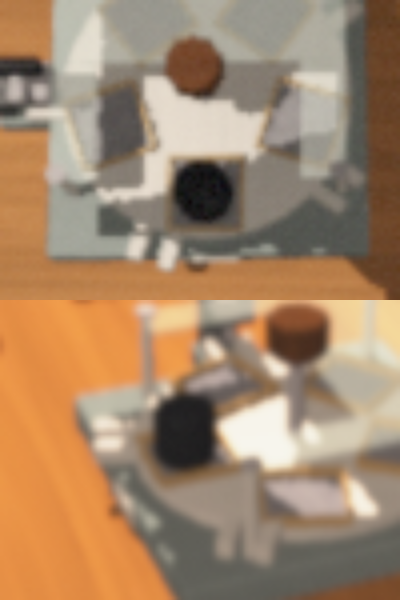

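The caddy sits inside the front fence, top crop (203,190), upright in the side view, with its lid at z≈0.09. The colour filter let the green and brown ones through, so I tighten it to saturation, then turn one click.

```bash
sed -i 's/if o\[8:\].max()<90 and/if np.ptp(o[8:])<16 and o[8:].max()<95 and/' h.py
python3 - <<'E'
from h import *
turn()
goto([.45,.3],np.pi/2,.3)
a,_=shot('top');b,_=shot('side')
o=np.vstack([cv2.resize(a[160:235,160:260],None,fx=4,fy=4),cv2.resize(b[150:225,190:290],None,fx=4,fy=4)])
cv2.imwrite('pics/t1.png',o[:,:,::-1]);st()
for n in('top','side'):
  for o in topblobs(n,.083,.1,.4,.72,.0,.25,20):print(n,np.round(o,4))
print(np.round(find(),4))
for k in range(3): 
  t=np.pi+YAW-k*2*np.pi/5; print(AX+.085*np.array([np.cos(t),np.sin(t)]))
E
```

```text
knob 20.5 tcp [0.5845 0.1212 0.1356] w 0.0422 F [-2.5  2.1  5.6] g 61.8
turned 22.0 tcp [0.5845 0.1224 0.1357] w 0.0424 F [-1.2  6.2  0.8] g 61.4
24.0 tcp [0.4505 0.2989 0.2987] w 0.0705 F [-0.1 -0.1  0.1] g 0.0
top [5.541e-01 1.946e-01 8.960e-02 5.534e-01 1.931e-01 5.320e-02 2.600e-02
 9.100e+01 4.100e+01 3.900e+01 3.900e+01]
side [5.512e-01 1.968e-01 8.930e-02 5.522e-01 1.988e-01 4.850e-02 3.910e-02
 1.000e+02 6.000e+01 5.300e+01 4.750e+01]
side [5.082e-01 4.600e-03 9.100e-02 5.086e-01 4.200e-03 9.200e-03 6.100e-03
 2.000e+01 1.510e+02 1.355e+02 1.215e+02]
[[ 0.563  -0.3332]
 [ 0.532  -0.2085]
 [ 0.4477 -0.3996]]
[0.49901377 0.11897008]
[0.55628277 0.20085394]
[0.65185604 0.17169138]
```

View pics/t1.png

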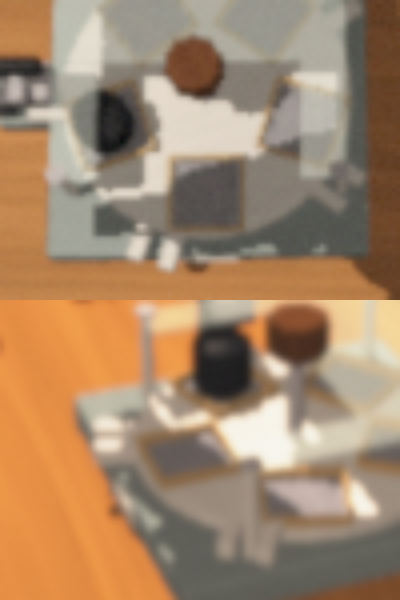

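One click is done: the caddy moved to the next station, top crop (112,120), and an empty pocket is at the gap. One caddy was knocked from (.560,-.231) to (.532,-.209) and has been re-found.

```bash
cat >> h.py <<'E'
def cycle(near):
    L=find();print(np.round(L,4))
    c=min(L,key=lambda c:np.hypot(c[0]-near[0],c[1]-near[1]))
    pick(c);w=sensors.read_width();assert .044<w<.052,w
    place();goto([.45,.3],np.pi/2,.3)
    B=[o for n in('top','side') for o in topblobs(n,.083,.1,.44,.55,.07,.17,20)]
    for o in B: print('in pocket',np.round(o[:7],4))
    m=np.mean([o[2:5] for o in B],0);assert abs(m[0]-.089)<.003 and np.hypot(*(m[1:]-GAP))<.01,m
    turn();goto([.45,.3],np.pi/2,.3)
    for o in topblobs('side',.083,.1,.4,.72,.05,.25,20): print('on wheel',np.round(o[:7],4))
    st('end')
E
python3 - <<'E'
from h import *
cycle([.532,-.2085])
cycle([.563,-.333])
a,_=shot('top');b,_=shot('side')
o=np.vstack([cv2.resize(a[160:235,160:260],None,fx=4,fy=4),cv2.resize(b[150:225,190:290],None,fx=4,fy=4)])
cv2.imwrite('pics/t3.png',o[:,:,::-1]);print(np.round(find(),4))
E
```

```text
[[ 0.5639 -0.3332]
 [ 0.5316 -0.2086]
 [ 0.4472 -0.4   ]]
gripped 27.9 tcp [ 0.5325 -0.209   0.0372] w 0.0469 F [0.5 0.5 4.7] g 41.4
carry 30.2 tcp [0.4994 0.1182 0.1998] w 0.0463 F [ 0.2 -0.1 -2.5] g 41.3
placed True 31.5 tcp [0.4988 0.119  0.0792] w 0.0469 F [-0.9 -0.1  4.7] g 41.6
in pocket [0.4992 0.1186 0.089  0.4999 0.1188 0.0459 0.0426]
in pocket [0.4968 0.1126 0.0889 0.4973 0.115  0.0443 0.0447]
knob 35.9 tcp [0.5846 0.1212 0.1356] w 0.0423 F [-1.7  1.4  6.7] g 61.4
turned 37.3 tcp [0.5845 0.1224 0.1357] w 0.0425 F [-0.8  7.   0. ] g 61.2
on wheel [0.5524 0.1959 0.0893 0.5529 0.1961 0.0455 0.0351]
on wheel [0.5827 0.1179 0.0912 0.583  0.1175 0.0113 0.0089]
end 39.3 tcp [0.4503 0.299  0.2986] w 0.07 F [ 0.4  0.6 -0.6] g 0.0
[[ 0.563  -0.3338]
 [ 0.4479 -0.3997]]
gripped 43.5 tcp [ 0.5639 -0.3343  0.0373] w 0.0467 F [ 1.  -0.5  5.7] g 41.7
carry 46.1 tcp [0.4997 0.1183 0.2001] w 0.0466 F [-0.  -0.5 -2.1] g 41.2
placed True 47.4 tcp [0.4988 0.119  0.0792] w 0.0467 F [-0.4 -0.4  5.4] g 41.7
in pocket [0.4987 0.1188 0.089  0.4987 0.1194 0.0449 0.042 ]
in pocket [0.4968 0.1124 0.0892 0.4971 0.1146 0.0439 0.0457]
knob 51.8 tcp [0.5846 0.1212 0.1357] w 0.042 F [-1.7  1.3  5.1] g 61.5
turned 53.3 tcp [0.5845 0.1224 0.1357] w 0.0425 F [-1.2  6.1 -0.7] g 61.2
on wheel [0.5515 0.1958 0.0893 0.552  0.197  0.0471 0.0401]
end 55.2 tcp [0.4504 0.299  0.2986] w 0.0698 F [ 0.   0.4 -0.1] g 0.0
[[ 0.4473 -0.3995]]
```

```bash
ls pics
```

```text
c1.png
c2.png
p1.png
pl1.png
side0.png
t1.png
t3.png
top0.png
```

View pics/t3.png

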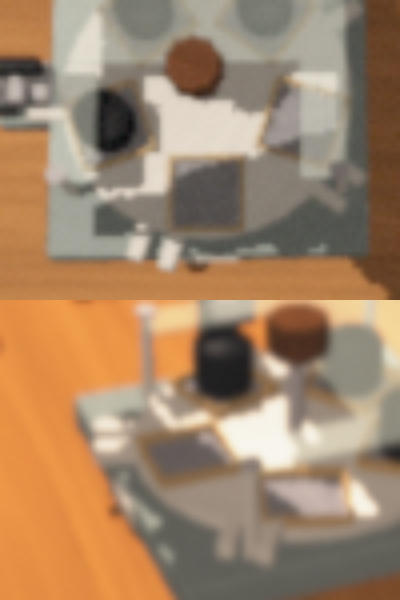

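Three caddies are loaded: one at the next station, top crop (112,120), and two under the cover at (148,15) and (265,12). The gap is empty and one caddy is left. I load it, then return the pin.

Run:
```python
from h import *
cycle([.4473,-.3995]);L=find();print(L);assert not L
H=[.581,.2585]
goto(H,YAW,.22);eoat.grip(.045)
env.line_to([*H,.143],rate=.1,f_stop=10);st('down')
eoat.grip(0.,80);st('grip')
env.line_to([*H,.1505],rate=.04);st('lift')
spin(-np.pi/2,4);st('spun')
env.line_to([*H,.131],rate=.05);st('low')
eoat.grip(.045);env.line_to([*H,.24],rate=.15)
goto([.45,.35],np.pi/2,.3);env.dwell(.5)
for n in('top','side'):
  for o in topblobs(n,.125,.165,.45,.7,.2,.33,6):print(n,np.round(o,4))
a,_=shot('top');b,_=shot('side')
o=np.hstack([cv2.resize(a[140:240,150:260],None,fx=3.5,fy=3.5),cv2.resize(b[130:230,190:300],None,fx=3.5,fy=3.5)])
cv2.imwrite('pics/end.png',o[:,:,::-1]);st()
```

```text
[[ 0.4478 -0.3998]]
gripped 59.8 tcp [ 0.4486 -0.4005  0.0372] w 0.0467 F [0.5 0.4 5.7] g 41.7
carry 62.6 tcp [0.4995 0.1182 0.2   ] w 0.0469 F [ 0.8  0.  -2.1] g 41.2
placed True 64.0 tcp [0.4988 0.119  0.0791] w 0.0469 F [0.7 0.5 5.6] g 41.7
in pocket [0.4987 0.1188 0.0889 0.499  0.1181 0.0461 0.0426]
in pocket [0.4957 0.1132 0.0889 0.4959 0.1157 0.0429 0.0475]
knob 68.3 tcp [0.5846 0.1212 0.1357] w 0.0427 F [-1.3  1.1  5.7] g 61.4
turned 69.8 tcp [0.5845 0.1224 0.1357] w 0.0422 F [-1.1  6.8 -1.4] g 61.2
on wheel [0.5518 0.196  0.0891 0.5527 0.1974 0.0455 0.0399]
end 71.7 tcp [0.4503 0.299  0.2986] w 0.0702 F [ 0.1 -0.9 -0.6] g 0.0
[]
down 74.4 tcp [0.5816 0.2587 0.1437] w 0.0451 F [-0.   0.5 -0.1] g 0.0
grip 74.8 tcp [0.5814 0.2587 0.1441] w 0.0106 F [ 0.5 -0.1  3.7] g 79.4
lift 75.1 tcp [0.5813 0.2586 0.1495] w 0.0105 F [ 4.   1.9 -9.3] g 78.0
spun 77.0 tcp [0.5822 0.2597 0.1497] w 0.0106 F [ 4.5  4.1 -8.7] g 78.0
low 77.5 tcp [0.5822 0.2597 0.1318] w 0.0106 F [ 4.9  3.1 -3.6] g 78.5
top [5.810e-01 2.588e-01 1.372e-01 5.815e-01 2.596e-01 4.100e-02 1.240e-02
 6.600e+01 5.600e+01 5.000e+01 4.700e+01]
side [5.788e-01 2.547e-01 1.334e-01 5.785e-01 2.543e-01 4.040e-02 1.520e-02
 6.900e+01 4.400e+01 3.800e+01 3.500e+01]
80.2 tcp [0.4501 0.35   0.3   ] w 0.0448 F [-1.2 -0.2 -0.1] g 0.0
```

```bash
sleep 1
```

```text
(no output)
```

View pics/end.png

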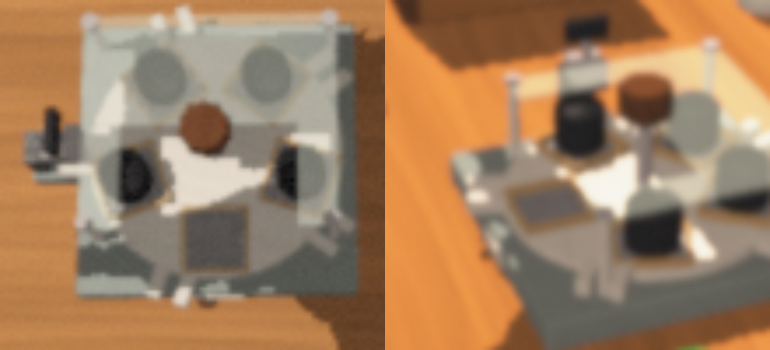

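Four caddies are in four pockets: top crop (130,175), (160,75), (265,75) and (300,170). The pocket at the gap (215,240) is empty. The handle at (52,135) runs along x again, at its starting height (mean 0.1372 m, 0.1371 m at the start).

```bash
python3 -c "
from h import *
print(order.job_done())"
```

```text
the job is handed in; nothing more can be done
None
```

All four black caddies are in successive pockets, an empty pocket stands at the gap, the pin is back home, and the job is handed in at about 80 s of the 210 s; the hand-in call returned no verdict.

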